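# Uncover the weighing beaker, then hold the cup box open

### The arm

A 7-joint arm with a two-finger parallel gripper is mounted at the origin on the work surface. World frame = base frame: x ahead of the robot, y to its left, z up, the work surface at z = 0. Lengths are in m, angles in degrees, forces in N, time in s.
With the tool pointing down it reaches from about 0.35 to 0.9 m from the base axis. Payload 19.9 kg.
Tool frame: the origin (TCP) lies at the very end of the fingers, on their centre line; the grasp point (between the pads) lies 19 mm behind it; z points along the fingers, y is the line along which they close (so a half turn about z gives the same grasp; the last joint's range is limited). The gripper opens to 85 mm and grips with 20 to 120 N. Pads are 22 mm wide; open, the fingers measure 114 mm over their backs; the gripper's body (76 mm by 85 mm) begins 54 mm behind the grasp point. The pads swing forward as they close: fully open they stand 13 mm farther back than shut.
Start: joints at [-68.669, 23.915, -0.59, 92.452, 0.269, 63.638, -3.037], TCP at [0.251, 0.572, 0.231] pointing down, gripper open.
Joint ranges: [-161.28, 161.28], [-22.2, 115.67], [-73.04, 71.86], [3.21, 147.25], [-68.34, 248.33], [10.77, 114.83], [-161.83, 161.83]. Speed limits (degrees/s): [108.29, 108.29, 136.94, 136.94, 172.46, 172.46, 172.46].

### API

Orientations are given as a 3x3 rotation matrix whose columns are the frame's x, y, z axes.
In Python, from workcell import bot gives the robot as it stands.
- The arm moves only by the tool apply_moves, never from a script. Its argument "increments" is a list of rows, each a list of 7 numbers: the opening in per cent of the stroke, from 0 (shut) to 100 (fully open), then the shift along the tool's x, y, z in cm, then the turn, a rotation vector about the tool's x, y, z in rad. In form: [[hand, x, y, z, ax, ay, az], ...]. A call has exactly 10 rows; each row shifts and turns the commanded pose from where the row before left it, along the tool's axes as they then stand; what a row does not reach is not made up. A row lasts 1/8 s, in which the tool goes at most 62.5 mm and 10.7 degrees, less where a joint would pass 70% of its speed; a pose out of reach is approached as far as the arm can. A call is refused whole if a number of a shift passes 6.25 or a number of a turn 0.188, either way. A call with a gripper value outside its range is refused whole. The fingers move at their own pace and stop on an object; "force" is the grip in N (left out, the last holds). Time passes only in rows, so rows that do not move let the fingers close, or fill a call up. It gives the time, the measured TCP pose, the force, the opening and the grip force at its end, in the units of the state.
- bot.get_state(): the state, without advancing time (a new reading comes with each control period).
- bot.get_image(name): name is "side" or "top"; returns the picture (480x640x3 uint8, red, green, blue); there is no depth.
- bot.camera_model(name): a dict with "fovy" (degrees; the focal length in pixels is half the picture's height over the tangent of half this angle, whatever the lens; pixels are square), "cx", "cy" (the principal point, pixels), "dist" ([k1, k2, p1, p2, k3] as OpenCV has them; the pictures are not rectified), "R" (3x3) and "t" (3): a world point X has camera coordinates R X + t. Camera axes: x right, y down, z forward; pixel columns grow to the right and rows downward; lengths in m; the calibration is good to about 2 mm. A picture is of the moment at which its call begins. camera_model takes no time and is no camera call.
- bot.finish_job(): hands the job in; it is judged then, once.
The state is a dict: "time_s": time; "joint_pos": joint angles; "qd": joint speeds; "effort": joint torques, N m; "position": TCP position; "tcp_rot": TCP orientation; "ft_force": force on the tool from outside, world axes, zero at the start; "ft_torque": the same for the moment, N m; "grip_width": finger opening in m; "finger_force": force on a finger pad.
Only numpy, scipy, OpenCV 4.12 (cv2) and the standard library are available. Lean on these libraries where they do the work, as an engineer would, in place of code of your own. Each camera call takes 0.05 s, during which the arm holds its last target. There are 200 camera calls.

### The job

A colleague needs both hands to weigh out a portion: take the green cover off the metal beaker on the scale and lay it flat, knob up, inside the red tray, leaving the beaker upright where it stands on the scale. Then raise the red-handled hinged lid of the blue cup box to 60 degrees and keep holding it still there, since it falls shut by itself: finish while still holding the lid, with nothing else propping it up. Leave everything else where it stands.

Things in the scene. Friction and masses are not known exactly. Their poses are not given: they have to be found in the camera images.
- beaker: Open aluminium-coloured round beaker, 84 mm outside diameter, 100 mm tall, 3 mm wall, about 0.25 kg, standing loose on the scale's pan. Origin: centre of its underside; z up.
- cover: Loose round green cover on the beaker, about 50 g: disc 94 mm across and 5 mm thick, with a 68 mm plug 6 mm deep below it that sits loosely inside the beaker's mouth, and a black cylindrical knob 24 mm across and 25 mm tall on top. Origin: centre of the plug's underside (z up): disc from 6 to 11 mm, knob from 11 to 36 mm above it. It lifts straight up.
- scale: White bench scale with a steel pan, 220 x 200 mm, fixed to the table. Origin: centre of its underside; the pan's flat top is 75 mm up, its centre 25 mm to the scale's +x; the dark display is on its -x edge, towards the robot.
- tray: Empty open red tray, 220 (x) x 190 (y) x 45 mm high, walls and floor 5 mm, fixed to the table. Origin: centre of its underside; its inner floor is 5 mm above that.
- cupbox: Blue box holding clean clear cups, 160 (x) x 220 (y) x 120 mm high, fixed to the table, with a white hinged lid. Origin: centre of its underside; z up; its front with the handle looks to its own -x, its lid's hinge runs along its +x rim.
- lid_hinge (a point): Middle of the lid's hinge line, on the cup box 80 mm to +x of its origin and 120 mm above its underside; the hinge axis is parallel to this frame's y.
- lid_handle (a point): Middle of the lid's red handle: a round bar 12 mm thick and 110 mm long parallel to the hinge, carried on arms at its two ends, 205 mm from the hinge and, with the lid shut, 4 mm above it; between the bar and the lid's front edge is an open gap of 34 mm, below the shut bar is free space down to the table. It turns with the lid about the hinge; the bar can turn between fingertips.
- boxlid (a joint): Opening angle of the cup box's lid (white plate 167 x 224 x 6 mm, about 0.2 to 0.45 kg): 0 shut and level, grows as the handle edge rises and swings back over the box, stop at 1.4 rad. 60 degrees is 1.047 rad. No spring or catch; let go at any angle it falls shut.
- spoon: Spoon with white handle and steel bowl, 150 mm, lying in front of the scale; a bystander. Origin: near its middle, on its underside.
- cupstack: Stack of clear cups, 75 mm across, 130 mm tall, standing at the rear of the work area; a bystander. Origin: centre of its underside.
- tape: Yellow tape ring, 64 mm across, 22 mm tall, lying at the front of the work area; a bystander. Origin: centre of its underside.
- weight: Brass calibration weight, 40 mm across, 62 mm tall, at the front of the work area; a bystander. Origin: centre of its underside.
- marker: White and blue marker pen, 130 mm long, 16 mm thick, lying in front of the tray; a bystander. Origin: on its underside, near its middle.
There are look-alikes about, which are no part of the job. What is shaped like the beaker but yellow is not meant.

How it is judged:
By the outcome, as a careful person would: the job done as asked, in the order asked, and still so for the second after the job is handed in, while the arm keeps its last pose, push and grip.
It also fails if it takes over 64 s, if anything falls off the work surface, if the arm or the gripper's body presses on something with over 40 N, if the wrist force passes 120 N, or if a joint passes its speed limit or range.

## Working session

There is one attempt and no reset: what is moved stays moved. The work goes in short steps, Python scripts to look and compute and a tool call to move; the robot and the scene stay as the last step left them, time stands still between calls to the robot, and variables do not carry over. Pictures are saved under pics/ and viewed, at most 10 in all, crops included, and the job is handed in when it is done.

Besides the shell and the picture viewer there is one more tool, called after "Emit:" as a command line: name --pt "numbers of a row" for each row, then --argument value for the rest. apply_moves: Moves the arm, as the interface text tells. Its arguments: {"type":"object","properties":{"increments":{"type":"array"},"force":{"type":"number"}},"required":["increments"]}

```bash
mkdir -p pics
python3 - <<'E'
from workcell import bot
import cv2,numpy as np
for n in("top","side"):
    im=bot.get_image(n); cv2.imwrite(f"pics/{n}0.png",im[:,:,::-1]); m=bot.camera_model(n); print(n,m)
s=bot.get_state();print(s)
E
```

```text
top {'fovy': 57.81295452508125, 'cx': 322.1075311163893, 'cy': 248.13948674286377, 'dist': array([-0.06950628,  0.        ,  0.        ,  0.        ,  0.        ]), 'R': array([[ 0.03231307, -0.99947508, -0.00233217],
       [-0.97255237, -0.03090453, -0.23062264],
       [ 0.23042951,  0.00972028, -0.97304047]]), 't': array([-0.02478634,  0.56228805,  0.87600599])}
side {'fovy': 52.11235745123865, 'cx': 323.30119211564016, 'cy': 231.76112484383899, 'dist': array([-0.01534355,  0.        ,  0.        ,  0.        ,  0.        ]), 'R': array([[ 0.98915304, -0.14654445,  0.01004908],
       [-0.07852521, -0.58536918, -0.80695521],
       [ 0.12413723,  0.79741309, -0.59052714]]), 't': array([-0.52654132,  0.14672474,  0.93809372])}
{'time_s': 0.1, 'joint_pos': array([-68.66915824,  23.94664668,  -0.58974369,  92.48265947,
         0.26944955,  63.63784196,  -3.03648602]), 'qd': array([-0.03720913, -0.04855155,  0.02998576, -0.09070446,  0.00629301,
       -0.00219258, -0.07579414]), 'effort': array([ 1.49345662e-03, -8.65840101e+01,  6.80619366e-01, -4.35635877e+01,
        1.92292489e-02,  5.08182566e-03, -8.29226155e-05]), 'position': array([0.2511897 , 0.57195236, 0.2306965 ]), 'tcp_rot': array([[-9.15603533e-01,  4.02082119e-01, -3.73809690e-04],
       [ 4.02082282e-01,  9.15602894e-01, -1.08592231e-03],
       [-9.43687107e-05, -1.14457656e-03, -9.99999341e-01]]), 'ft_force': array([ 0.35745425, -0.18254461, -0.63249481]), 'ft_torque': array([ 0.02161114, -0.01651249,  0.00763781]), 'finger_force': 0.0, 'grip_width': 0.08518157919683961}
```

View pics/top0.png

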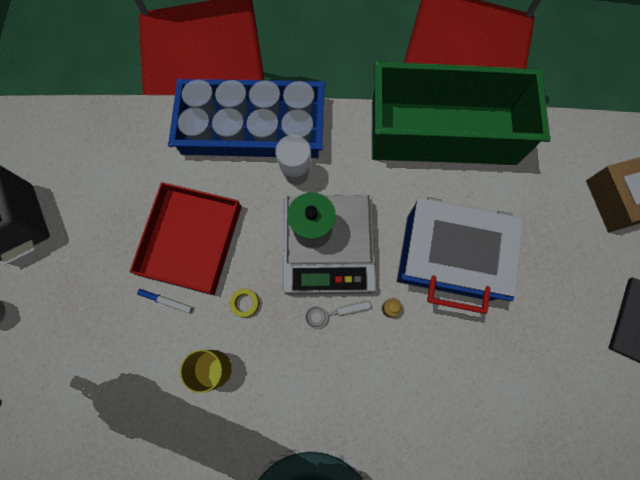

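View pics/side0.png

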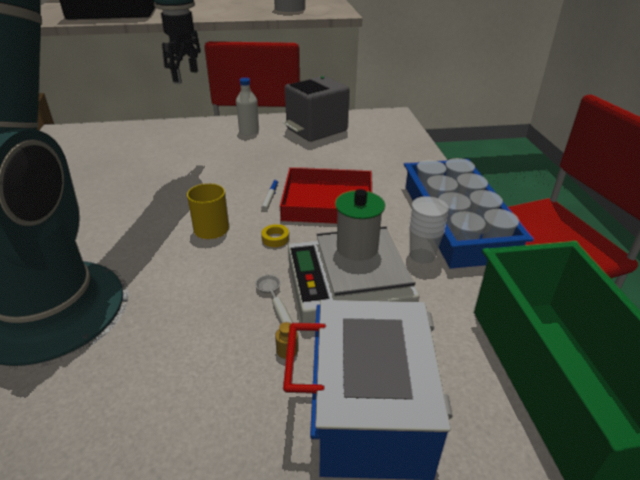

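The top view shows the green cover with its black knob at (312,213) on the metal beaker. The tray is at (188,238) and the box's red handle runs (430,300) to (487,307). Two things are beaker-shaped: the grey one on the scale at (312,217), and the yellow one at (206,370). The grey one fits, as it is metal, on the scale and green-covered. Next I'll measure and confirm in one crop.

```bash
cat > h.py <<'E'
from workcell import bot
import cv2,numpy as np
def cam(n):
    m=bot.camera_model(n);f=240/np.tan(np.radians(m["fovy"]/2))
    return np.array([[f,0,m["cx"]],[0,f,m["cy"]],[0,0,1]]),m["dist"],m["R"],m["t"]
def ray(n,uv):
    K,d,R,t=cam(n);p=cv2.undistortPoints(np.array([[uv]],float),K,d)[0,0]
    return -R.T@t,R.T@np.array([p[0],p[1],1])
def onz(n,uv,z):
    o,v=ray(n,uv);return o+v*(z-o[2])/v[2]
def tri(a,b):
    (o1,v1),(o2,v2)=ray("top",a),ray("side",b)
    s=np.linalg.lstsq(np.c_[v1,-v2],o2-o1,rcond=None)[0]
    p,q=o1+s[0]*v1,o2+s[1]*v2;return (p+q)/2,np.linalg.norm(p-q)
def proj(n,X):
    K,d,R,t=cam(n);return cv2.projectPoints(np.array([X],float),cv2.Rodrigues(R)[0],t,K,d)[0][0,0]
def mask(im,c):
    h=cv2.cvtColor(im,cv2.COLOR_RGB2HSV);H,S,V=cv2.split(h)
    return {"red":((H<8)|(H>172))&(S>130)&(V>60),"green":(H>50)&(H<80)&(S>110)&(V>50),
     "black":(V<45)}[c].astype(np.uint8)
def blob(im,c,box):
    x0,y0,x1,y1=box;m=mask(im,c)*0;m[y0:y1,x0:x1]=mask(im,c)[y0:y1,x0:x1]
    cs=cv2.findContours(m,cv2.RETR_EXTERNAL,cv2.CHAIN_APPROX_NONE)[0];return max(cs,key=cv2.contourArea)
E
python3 - <<'E'
from h import *
T=cv2.imread("pics/top0.png")[:,:,::-1].copy();S=cv2.imread("pics/side0.png")[:,:,::-1].copy()
np.set_printoptions(precision=4,suppress=True)
g=blob(T,"green",(280,185,345,250)); 
P=np.array([onz("top",p[0],.180)[:2] for p in g],np.float32);c,r=cv2.minEnclosingCircle(P);print("cover",c,r)
g=blob(S,"green",(325,180,395,225)); 
P=np.array([onz("side",p[0],.178)[:2] for p in g],np.float32);print("cover side",cv2.minAreaRect(P))
b=blob(T,"black",(300,200,322,222));print("knob px",cv2.boundingRect(b))
b2=blob(S,"black",(345,180,375,212));print(cv2.boundingRect(b2))
t=blob(T,"red",(120,170,250,305))
P=np.array([onz("top",p[0],.045)[:2] for p in t],np.float32);rc=cv2.minAreaRect(P);print("tray",rc);print(cv2.boxPoints(rc))
hT=blob(T,"red",(420,265,500,325));print("handle top",cv2.boxPoints(cv2.minAreaRect(hT)))
hS=blob(S,"red",(280,315,330,400));print("handle side",cv2.boxPoints(cv2.minAreaRect(hS)))
a=np.hstack([cv2.resize(T[180:260,270:360],None,fx=4,fy=4),cv2.resize(T[270:320,420:500],None,fx=5,fy=5)[:250].copy() if 0 else cv2.resize(T[260:340,415:505],None,fx=4,fy=4)])
b=np.hstack([cv2.resize(S[175:245,315:405],None,fx=4,fy=4),cv2.resize(S[320:390,275:365],None,fx=4,fy=4)])
cv2.imwrite("pics/crop1.png",np.vstack([a,b])[:,:,::-1][:600])
E
```

```text
cover (0.6007326245307922, 0.015872934833168983) 0.046767137944698334
cover side ((0.6014565825462341, 0.011619653552770615), (0.08888375014066696, 0.08969783782958984), 82.52967834472656)
knob px (305, 206, 13, 15)
(355, 190, 12, 17)
tray ((0.586862325668335, 0.3050001263618469), (0.19008898735046387, 0.22040997445583344), 77.87483215332031)
[[0.4592 0.2352]
 [0.6746 0.1889]
 [0.7146 0.3748]
 [0.4991 0.4211]]
handle top [[425.6923 301.5385]
 [430.9231 275.3846]
 [491.1154 287.423 ]
 [485.8846 313.5769]]
handle side [[282.9256 391.6117]
 [284.0414 322.4362]
 [324.0471 323.0814]
 [322.9314 392.257 ]]
```

View pics/crop1.png

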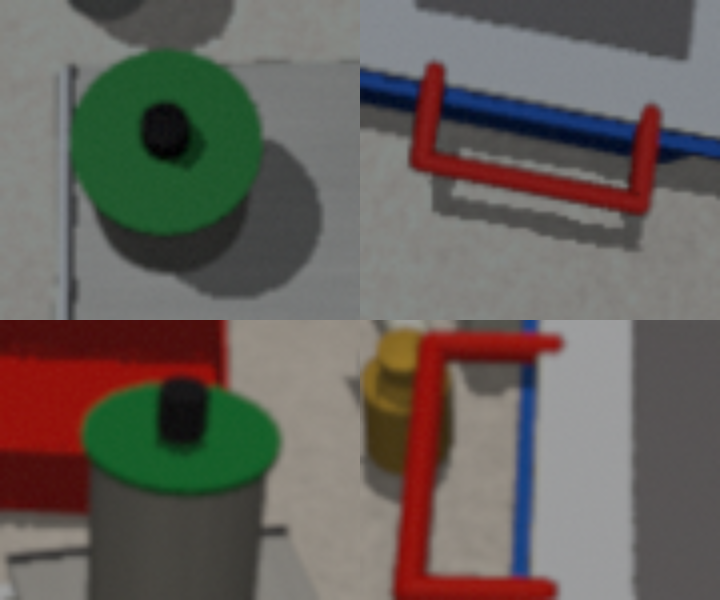

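The crop confirms the grey metal beaker with green cover and black knob (top ~(311,212), side ~(361,191)). The handle bar's ends are at top (431,300) and (484,311), side (293,326) and (287,387).

Run:
```python
from h import *
np.set_printoptions(precision=4,suppress=True)
print("knobtop",tri((311.2,211.3),(360.7,191.2)),onz("top",(311.2,211.3),.205))
A=tri((430.8,300),(293,326));B=tri((484.5,310.7),(287.3,387));print(A,B)
A=onz("top",(430.8,300),.124);B=onz("top",(484.5,310.7),.124);m=(A+B)/2;d=A-B
print(m,np.linalg.norm(d),np.degrees(np.arctan2(-d[0],d[1])))
s=bot.get_state();R=s["tcp_rot"];print(np.degrees(np.arctan2(R[1,1],R[0,1])))
```

```text
knobtop (array([0.6011, 0.0146, 0.2049]), np.float64(0.0018038852373335056)) [0.6001 0.0146 0.205 ]
(array([ 0.4507, -0.2257,  0.1254]), np.float64(0.0013155086382750946)) (array([ 0.4325, -0.3328,  0.1248]), np.float64(0.0014902914513740106))
[ 0.441  -0.2796  0.124 ] 0.10862344065185713 -9.747547066199473
66.29157703820454
```

Emit:
apply_moves --pt "50 0 0 -0.3 0 0 0.1326" --pt "50 0 0 -0.3 0 0 0.1326" --pt "50 0 0 -0.3 0 0 0.1326" --pt "50 0 0 -0.3 0 0 0.1326" --pt "50 0 0 -0.3 0 0 0.1326" --pt "50 0 0 -0.3 0 0 0.1326" --pt "50 0 0 -0.3 0 0 0.1326" --pt "50 0 0 -0.3 0 0 0.1326" --pt "50 0 0 -0.3 0 0 0.1326" --pt "50 0 0 -0.3 0 0 0.1326" --force 40

```text
time_s: 1.35
position: [0.2512, 0.5721, 0.261]
tcp_rot: [[0.172, 0.985, -0.0], [0.985, -0.172, -0.001], [-0.001, -0.0, -1.0]]
ft_force: [1.1, 0.1, -0.4]
grip_width: 0.0428
finger_force: 0.0
```

```bash
cat >> h.py <<'E'
Q=np.array([[.168,.986,0],[.986,-.168,0],[0,0,-1]]).T
Q/=np.linalg.norm(Q,axis=0)
def go(X):
    s=bot.get_state();R=s["tcp_rot"]
    print("t",round(s["time_s"],2),"pos",s["position"].round(4),"cm:",(R.T@(np.array(X)-s["position"])*100).round(2),
     "turn",cv2.Rodrigues(R.T@Q)[0].ravel().round(4),"F",s["ft_force"].round(1),"w",s["grip_width"].round(4),s["finger_force"].round(1))
E
python3 -c "
from h import *;go([.601,.0147,.255])"
```

```text
Traceback (most recent call last):
  File "h.py", line 29, in go
    "turn",cv2.Rodrigues(R.T@Q)[0].ravel().round(4),"F",s["ft_force"].round(1),"w",s["grip_width"].round(4),s["finger_force"].round(1))
                                                                                   ^^^^^^^^^^^^^^^^^^^^^
AttributeError: 'float' object has no attribute 'round'
```

Emit:
apply_moves --pt "50 -1.4 1.2 0 0 0 0" --pt "50 -2.6 2.3 0 0 0 0" --pt "50 -2.6 2.3 0 0 0 0" --pt "50 -2.6 2.3 0 0 0 0" --pt "50 -2.6 2.3 0 0 0 0" --pt "50 -2.6 2.3 0 0 0 0" --pt "50 -2.6 2.3 0 0 0 0" --pt "50 -2.6 2.3 0 0 0 0" --pt "50 -2.6 2.3 0 0 0 0" --pt "50 -2.6 2.3 0 0 0 0"

```text
time_s: 2.6
position: [0.4259, 0.2887, 0.2611]
tcp_rot: [[0.166, 0.986, -0.0], [0.986, -0.166, -0.0], [-0.0, -0.0, -1.0]]
ft_force: [0.1, 0.0, -0.6]
grip_width: 0.0422
finger_force: 0.0
```

Emit:
apply_moves --pt "50 -2.6 2.3 0 0 0 0" --pt "50 -2.6 2.3 0 0 0 0" --pt "50 -2.6 2.3 0 0 0 0" --pt "50 -2.6 2.3 0 0 0 0" --pt "50 -2.6 2.3 0 0 0 0" --pt "50 -2.6 2.3 0 0 0 0" --pt "50 -2.6 2.3 0 0 0 0" --pt "50 -2.6 2.3 0 0 0 0" --pt "50 -1.2 1.0 0 0 0 0" --pt "50 0 0 0 0 0 0"

```text
time_s: 3.85
position: [0.5794, 0.0403, 0.261]
tcp_rot: [[0.169, 0.986, -0.001], [0.986, -0.169, -0.0], [-0.0, -0.0, -1.0]]
ft_force: [-0.1, 0.4, -0.4]
grip_width: 0.0425
finger_force: 0.0
```

```bash
sed -i 's/s\["grip_width"\].round(4),s\["finger_force"\].round(1)/round(s["grip_width"],4),s["finger_force"]/' h.py
python3 -c "
from h import *;go([.601,.0147,.184])"
```

```text
t 3.85 pos [0.5794 0.0403 0.261 ] cm: [-2.16  2.56  7.7 ] turn [-0.0005  0.0005 -0.0008] F [-0.1  0.4 -0.4] w 0.0425 0.0
```

Emit:
apply_moves --pt "50 -1.1 1.3 0 0 0 0" --pt "50 -1.06 1.26 0 0 0 0" --pt "50 0 0 0 0 0 0" --pt "50 0 0 1.5 0 0 0" --pt "50 0 0 1.5 0 0 0" --pt "50 0 0 0.5 0 0 0" --pt "50 0 0 0.5 0 0 0" --pt "50 0 0 0.5 0 0 0" --pt "50 0 0 0 0 0 0" --pt "50 0 0 0 0 0 0"

```text
time_s: 5.1
position: [0.6014, 0.0158, 0.2166]
tcp_rot: [[0.168, 0.986, 0.0], [0.986, -0.168, -0.0], [0.0, 0.0, -1.0]]
ft_force: [0.8, -0.1, 0.3]
grip_width: 0.0427
finger_force: 0.0
```

Run:
```python
from h import *
go([.601,.0147,.184])
T=bot.get_image("top");S=bot.get_image("side")
a=np.hstack([cv2.resize(T[160:280,250:370],None,fx=3,fy=3),cv2.resize(S[120:240,300:420],None,fx=3,fy=3)])
cv2.imwrite("pics/c2.png",a[:,:,::-1])
```

```text
t 5.1 pos [0.6014 0.0158 0.2166] cm: [-0.12 -0.03  3.26] turn [ 0.0004 -0.     -0.0002] F [ 0.8 -0.1  0.3] w 0.0427 0.0
```

View pics/c2.png

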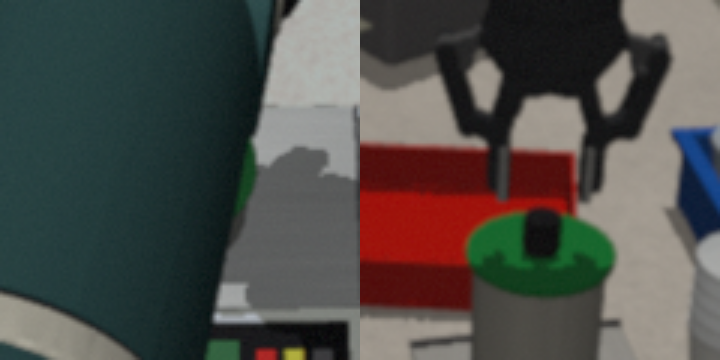

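The side crop shows open fingertips at crop x 503 and 588, centred over the knob at 542. The top view is hidden by the arm. I'll go down and close.

Emit:
apply_moves --pt "50 -0.1 0 0.8 0 0 0" --pt "50 0 0 0.8 0 0 0" --pt "50 0 0 0.6 0 0 0" --pt "50 0 0 0.6 0 0 0" --pt "50 0 0 0.4 0 0 0" --pt "50 0 0 0 0 0 0" --pt "0 0 0 0 0 0 0" --pt "0 0 0 0 0 0 0" --pt "0 0 0 0 0 0 0" --pt "0 0 0 0 0 0 0" --force 40

```text
time_s: 6.45
position: [0.6014, 0.0148, 0.1847]
tcp_rot: [[0.168, 0.986, 0.001], [0.986, -0.168, -0.0], [0.0, 0.001, -1.0]]
ft_force: [-0.7, 0.1, 5.3]
grip_width: 0.0227
finger_force: 39.4
```

Emit:
apply_moves --pt "0 0 0 0 0 0 0" --pt "0 0 0 0 0 0 0" --pt "0 0 0 -0.2 0 0 0" --pt "0 0 0 -0.4 0 0 0" --pt "0 0 0 -0.6 0 0 0" --pt "0 0 0 -0.8 0 0 0" --pt "0 0 0 -1.5 0 0 0" --pt "0 0 0 -1.5 0 0 0" --pt "0 0 0 -1 0 0 0" --pt "0 0 0 0 0 0 0"

```text
time_s: 7.7
position: [0.6014, 0.0149, 0.2452]
tcp_rot: [[0.168, 0.986, 0.001], [0.986, -0.168, 0.0], [0.0, 0.001, -1.0]]
ft_force: [-0.4, -0.5, -1.5]
grip_width: 0.0223
finger_force: 39.2
```

Run:
```python
from h import *
go([.587,.305,.25])
S=bot.get_image("side")
cv2.imwrite("pics/c3.png",cv2.resize(S[100:280,280:460],None,fx=2.5,fy=2.5)[:,:,::-1])
```

```text
t 7.7 pos [0.6014 0.0149 0.2452] cm: [28.35 -6.3  -0.48] turn [ 0.0012 -0.0004 -0.0001] F [-0.4 -0.5 -1.5] w 0.0223 39.20645534992218
```

View pics/c3.png

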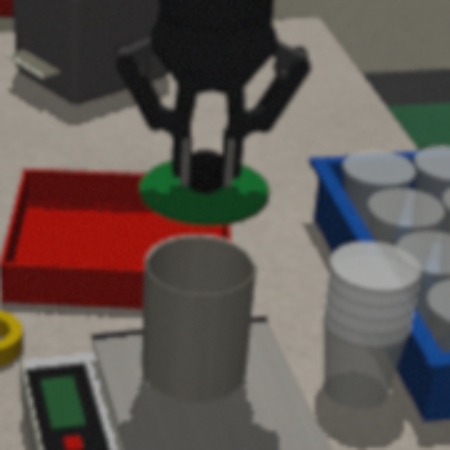

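The cover hangs level from the gripper (205,190) and the beaker stayed upright on the pan. On to the tray.

Emit:
apply_moves --pt "0 1.0 -0.2 0 0 0 0" --pt "0 2.5 -0.6 0 0 0 0" --pt "0 3.5 -0.8 0 0 0 0" --pt "0 4 -0.9 0 0 0 0" --pt "0 4 -0.9 0 0 0 0" --pt "0 4 -0.9 0 0 0 0" --pt "0 3.5 -0.8 0 0 0 0" --pt "0 3 -0.6 0 0 0 0" --pt "0 2 -0.4 0 0 0 0" --pt "0 0.8 -0.2 0 0 0 0"

```text
time_s: 9.0
position: [0.5862, 0.3055, 0.2437]
tcp_rot: [[0.167, 0.986, -0.001], [0.986, -0.167, -0.0], [-0.001, -0.001, -1.0]]
ft_force: [-0.7, -0.4, 0.0]
grip_width: 0.0228
finger_force: 39.2
```

Emit:
apply_moves --pt "0 0 0 0.8 0 0 0" --pt "0 0 0 2 0 0 0" --pt "0 0 0 2.5 0 0 0" --pt "0 0 0 2.5 0 0 0" --pt "0 0 0 2.5 0 0 0" --pt "0 0 0 2.5 0 0 0" --pt "0 0 0 2 0 0 0" --pt "0 0 0 1.5 0 0 0" --pt "0 0 0 0.8 0 0 0" --pt "0 0 0 0 0 0 0"

```text
time_s: 10.25
position: [0.5866, 0.3043, 0.0731]
tcp_rot: [[0.168, 0.986, -0.0], [0.986, -0.168, -0.0], [-0.0, -0.0, -1.0]]
ft_force: [0.6, 0.4, 0.6]
grip_width: 0.0224
finger_force: 39.2
```

Run:
```python
from h import *
go([.587,.305,.0205])
```

```text
t 10.25 pos [0.5866 0.3043 0.0731] cm: [0.08 0.03 5.26] turn [-0.0001  0.0003 -0.0003] F [0.6 0.4 0.6] w 0.0224 39.20658588409424
```

Emit:
apply_moves --pt "0 0 0 1 0 0 0" --pt "0 0 0 1.2 0 0 0" --pt "0 0 0 1 0 0 0" --pt "0 0 0 0.8 0 0 0" --pt "0 0 0 0.6 0 0 0" --pt "0 0 0 0.3 0 0 0" --pt "0 0 0 0.2 0 0 0" --pt "0 0 0 0 0 0 0" --pt "0 0 0 0 0 0 0" --pt "0 0 0 0 0 0 0"

```text
time_s: 11.5
position: [0.5867, 0.3045, 0.0225]
tcp_rot: [[0.168, 0.986, 0.0], [0.986, -0.168, 0.0], [0.0, 0.0, -1.0]]
ft_force: [0.4, -0.2, -0.2]
grip_width: 0.0222
finger_force: 39.2
```

Emit:
apply_moves --pt "0 0 0 0.1 0 0 0" --pt "0 0 0 0.1 0 0 0" --pt "0 0 0 0 0 0 0" --pt "20 0 0 -0.1 0 0 0" --pt "36 0 0 0 0 0 0" --pt "50 0 0 0 0 0 0" --pt "50 0 0 0 0 0 0" --pt "50 0 0 -0.6 0 0 0" --pt "50 0 0 -1.2 0 0 0" --pt "50 0 0 -2 0 0 0"

```text
time_s: 12.75
position: [0.5866, 0.3043, 0.0604]
tcp_rot: [[0.168, 0.986, -0.0], [0.986, -0.168, -0.0], [-0.0, -0.0, -1.0]]
ft_force: [-0.2, 0.1, 0.8]
grip_width: 0.043
finger_force: 0.0
```

Emit:
apply_moves --pt "50 0 0 -3 0 0 0" --pt "50 0 0 -3 0 0 0" --pt "50 0 0 -3 0 0 0" --pt "50 0 0 -3 0 0 0" --pt "50 0 0 -3 0 0 0" --pt "50 0 0 -3 0 0 0" --pt "50 -1.5 0 -2 0 0 0" --pt "50 -3 0 0 0 0 0" --pt "50 -3 0 0 0 0 0" --pt "50 -3 0 0 0 0 0"

```text
time_s: 14.0
position: [0.5684, 0.1987, 0.2599]
tcp_rot: [[0.169, 0.986, 0.0], [0.986, -0.169, 0.0], [0.0, 0.0, -1.0]]
ft_force: [-0.2, 0.3, 0.7]
grip_width: 0.0425
finger_force: 0.0
```

Run:
```python
from h import *
X=np.array([.4415,-.2795,.24]);go(X)
T=bot.get_image("top");S=bot.get_image("side")
a=np.hstack([cv2.resize(T[170:310,120:330],None,fx=1.9,fy=1.9),cv2.resize(S[140:280,230:440],None,fx=1.9,fy=1.9)])
cv2.imwrite("pics/c4.png",a[:,:,::-1])
```

```text
t 14.0 pos [0.5684 0.1987 0.2599] cm: [-49.28  -4.43   1.99] turn [ 0.0001 -0.     -0.0011] F [-0.2  0.3  0.7] w 0.0425 0.0
```

View pics/c4.png

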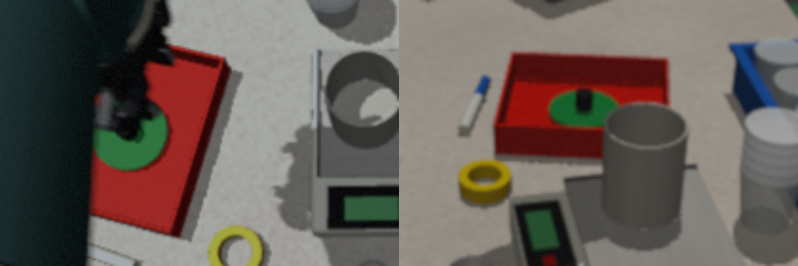

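The cover lies flat in the tray, knob up (585,108 in the crop), and the beaker is upright. Now to the handle.

Emit:
apply_moves --pt "37 -4 -0.3 0 0 0 0" --pt "37 -4 -0.4 0 0 0 0" --pt "37 -4 -0.4 0 0 0 0" --pt "37 -4 -0.4 0 0 0 0" --pt "37 -4 -0.4 0 0 0 0" --pt "37 -4 -0.4 0 0 0 0" --pt "37 -4 -0.4 0 0 0 0" --pt "37 -4 -0.4 0 0 0 0" --pt "37 -4 -0.4 0 0 0 0" --pt "37 -4 -0.4 0 0 0 0"

```text
time_s: 15.35
position: [0.4623, -0.1882, 0.2597]
tcp_rot: [[0.168, 0.986, 0.0], [0.986, -0.168, 0.001], [0.001, 0.0, -1.0]]
ft_force: [0.1, 0.3, 0.3]
grip_width: 0.0317
finger_force: 0.0
```

Emit:
apply_moves --pt "37 -4 -0.4 0 0 0 0" --pt "37 -3 -0.2 0 0 0 0" --pt "37 -1.5 0 0 0 0 0" --pt "37 -0.5 0 0 0 0 0" --pt "37 0 0 2 0 0 0" --pt "37 0 0 2 0 0 0" --pt "37 0 0 2 0 0 0" --pt "37 0 0 2 0 0 0" --pt "37 0 0 0 0 0 0" --pt "37 0 0 0 0 0 0"

```text
time_s: 16.6
position: [0.4426, -0.2742, 0.18]
tcp_rot: [[0.168, 0.986, 0.001], [0.986, -0.168, -0.0], [-0.0, 0.001, -1.0]]
ft_force: [-0.5, 0.2, 0.0]
grip_width: 0.0316
finger_force: 0.0
```

Run:
```python
from h import *
go([.4415,-.2795,.106])
T=bot.get_image("top");S=bot.get_image("side")
a=np.hstack([cv2.resize(T[230:350,390:520],None,fx=3,fy=3),cv2.resize(S[260:400,230:360],None,fx=3,fy=3)[:360]])
cv2.imwrite("pics/c5.png",a[:,:,::-1])
```

```text
t 16.6 pos [ 0.4426 -0.2742  0.18  ] cm: [-0.54 -0.03  7.4 ] turn [0.0006 0.     0.0004] F [-0.5  0.2  0. ] w 0.0316 0.0
```

View pics/c5.png

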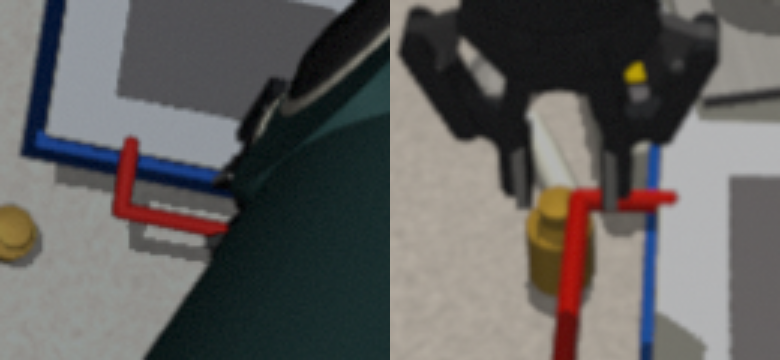

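The fingers straddle the bar: tips at side-crop x 517 and 618, with the bar at about 570. Descend and grip.

Emit:
apply_moves --pt "37 -0.3 0 0.8 0 0 0" --pt "37 -0.2 0 1 0 0 0" --pt "37 0 0 1 0 0 0" --pt "37 0 0 1 0 0 0" --pt "37 0 0 1 0 0 0" --pt "37 0 0 0.8 0 0 0" --pt "37 0 0 0.7 0 0 0" --pt "37 0 0 0.5 0 0 0" --pt "37 0 0 0.3 0 0 0" --pt "37 0 0 0 0 0 0" --force 40

```text
time_s: 17.95
position: [0.4413, -0.2795, 0.1083]
tcp_rot: [[0.168, 0.986, -0.0], [0.986, -0.168, -0.0], [-0.0, -0.0, -1.0]]
ft_force: [-0.8, 0.8, -0.4]
grip_width: 0.0315
finger_force: 0.0
```

Emit:
apply_moves --pt "28 0 0 0 0 0 0" --pt "22 0 0 0 0 0 0" --pt "0 0 0 0 0 0 0" --pt "0 0 0 0 0 0 0" --pt "0 0 0 0 0 0 0" --pt "0 0 0 0 0 0 0" --pt "0 0 0 0 0 0 0" --pt "0 0 0 0 0 0 0" --pt "0 0 0 0 0 0 0" --pt "0 0 0 0 0 0 0"

```text
time_s: 19.2
position: [0.4417, -0.2796, 0.1085]
tcp_rot: [[0.168, 0.986, 0.001], [0.986, -0.168, -0.0], [-0.0, 0.001, -1.0]]
ft_force: [3.4, -0.1, 6.2]
grip_width: 0.0104
finger_force: 39.2
```

Run:
```python
from h import *
go([.4415,-.2795,.109])
# arc: deltas in tool y (forward) and z(down) cm per step from 0
a=np.radians(np.linspace(0,60,21));p=np.c_[-.205*np.cos(a)+.004*np.sin(a),-(.205*np.sin(a)+.004*np.cos(a))]*100
print(np.diff(p,axis=0).round(2).tolist())
```

```text
t 19.2 pos [ 0.4417 -0.2796  0.1085] cm: [ 0.   -0.02 -0.05] turn [ 0.0008  0.0002 -0.0002] F [ 3.4 -0.1  6.2] w 0.0104 39.16605234146118
[[0.05, -1.07], [0.11, -1.07], [0.16, -1.06], [0.22, -1.05], [0.27, -1.04], [0.32, -1.02], [0.38, -1.0], [0.43, -0.98], [0.48, -0.96], [0.53, -0.93], [0.58, -0.9], [0.63, -0.87], [0.67, -0.84], [0.71, -0.8], [0.75, -0.76], [0.79, -0.72], [0.83, -0.68], [0.86, -0.64], [0.9, -0.59], [0.93, -0.54]]
```

Emit:
apply_moves --pt "0 0 0.05 -1.07 0 0 0" --pt "0 0 0.11 -1.07 0 0 0" --pt "0 0 0.16 -1.06 0 0 0" --pt "0 0 0.22 -1.05 0 0 0" --pt "0 0 0.27 -1.04 0 0 0" --pt "0 0 0.32 -1.02 0 0 0" --pt "0 0 0.38 -1.0 0 0 0" --pt "0 0 0.43 -0.98 0 0 0" --pt "0 0 0 0 0 0 0" --pt "0 0 0 0 0 0 0"

```text
time_s: 20.45
position: [0.4597, -0.2826, 0.1913]
tcp_rot: [[0.169, 0.986, -0.002], [0.986, -0.169, 0.001], [0.001, -0.002, -1.0]]
ft_force: [-6.8, 1.4, 0.6]
grip_width: 0.0101
finger_force: 39.3
```

Run:
```python
from h import *
go([.545,-.297,.284])
```

```text
t 20.45 pos [ 0.4597 -0.2826  0.1913] cm: [ 0.02  8.63 -9.28] turn [-0.0018 -0.0005 -0.0007] F [-6.8  1.4  0.6] w 0.0101 39.27698850631714
```

Emit:
apply_moves --pt "0 0 0.48 -0.96 0 0 0" --pt "0 0 0.53 -0.93 0 0 0" --pt "0 0 0.58 -0.9 0 0 0" --pt "0 0 0.63 -0.87 0 0 0" --pt "0 0 0.67 -0.84 0 0 0" --pt "0 0 0.71 -0.8 0 0 0" --pt "0 0 0.75 -0.76 0 0 0" --pt "0 0 0.79 -0.72 0 0 0" --pt "0 0 0 0 0 0 0" --pt "0 0 0 0 0 0 0"

```text
time_s: 21.7
position: [0.5089, -0.2914, 0.2605]
tcp_rot: [[0.169, 0.986, -0.003], [0.986, -0.169, 0.002], [0.002, -0.004, -1.0]]
ft_force: [-27.5, 13.0, 30.9]
grip_width: 0.0106
finger_force: 42.0
```

Emit:
apply_moves --pt "0 0 0.83 -0.68 0 0 0" --pt "0 0 0.86 -0.64 0 0 0" --pt "0 0 0.9 -0.59 0 0 0" --pt "0 0 0.93 -0.54 0 0 0" --pt "0 0 0 0 0 0 0" --pt "0 0 0 0 0 0 0" --pt "0 0 0 0 0 0 0" --pt "0 0 0 0 0 0 0" --pt "0 0 0 0 0 0 0" --pt "0 0 0 0 0 0 0"

```text
time_s: 22.95
position: [0.5454, -0.2975, 0.2857]
tcp_rot: [[0.169, 0.986, 0.001], [0.986, -0.169, 0.0], [0.001, 0.001, -1.0]]
ft_force: [-14.4, 8.0, 25.0]
grip_width: 0.0103
finger_force: 42.5
```

Run:
```python
from h import *
go([.545,-.297,.284])
T=bot.get_image("top");S=bot.get_image("side")
cv2.imwrite("pics/top6.png",T[:,:,::-1])
cv2.imwrite("pics/c6.png",np.hstack([T[100:400,120:540],S[150:450,240:480]])[:,:,::-1])
cv2.imwrite("pics/side6.png",S[:,:,::-1])
```

```text
t 22.95 pos [ 0.5454 -0.2975  0.2857] cm: [ 0.04 -0.05  0.17] turn [ 0.0005 -0.0006 -0.0007] F [-14.4   8.   25. ] w 0.0103 42.51395523548126
```

View pics/c6.png

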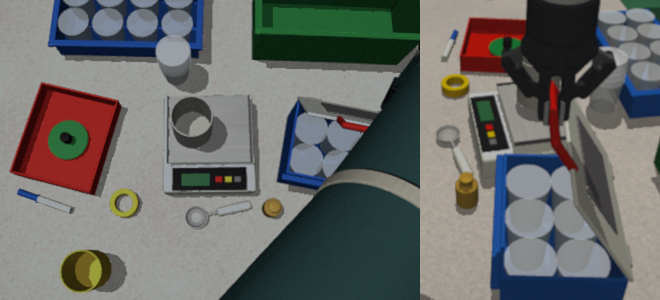

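The lid is open and held. The cover is in the tray at (68,140) and the beaker is upright. There is ~29 N pushing radially outward from the hinge on the tool, so I'll ease outward and then measure the angle.

Emit:
apply_moves --pt "0 0 -0.04 -0.07 0 0 0" --pt "0 0 -0.04 -0.06 0 0 0" --pt "0 0 0 0 0 0 0" --pt "0 0 0 0 0 0 0" --pt "0 0 0 0 0 0 0" --pt "0 0 0 0 0 0 0" --pt "0 0 0 0 0 0 0" --pt "0 0 0 0 0 0 0" --pt "0 0 0 0 0 0 0" --pt "0 0 0 0 0 0 0"

```text
time_s: 24.3
position: [0.5449, -0.2974, 0.2856]
tcp_rot: [[0.169, 0.986, 0.0], [0.986, -0.169, -0.0], [-0.0, 0.0, -1.0]]
ft_force: [-4.6, 1.6, 8.4]
grip_width: 0.0104
finger_force: 40.8
```

Run:
```python
from h import *
go([.545,-.297,.284])
T=bot.get_image("top");S=bot.get_image("side")
cv2.imwrite("pics/top7.png",T[:,:,::-1]);cv2.imwrite("pics/side7.png",S[:,:,::-1])
cv2.imwrite("pics/c7.png",cv2.resize(S[220:440,310:460],None,fx=2.7,fy=2.7,interpolation=cv2.INTER_CUBIC)[:,:,::-1])
# predicted side pixels: bar ends, lid corners for some angles
ax=np.array([.986,-.168,0]);ay=np.array([.168,.986,0]);h=np.array([.4415,-.2795,.120])+.205*ax
for d in(50,55,60,65,70):
    a=np.radians(d);u=-ax*np.cos(a)+[0,0,np.sin(a)];n=ax*np.sin(a)+[0,0,np.cos(a)]
    f=lambda r,y,k:((proj("side",h+u*r+ay*y+n*k)-[310,220])*2.7).round().astype(int)
    print(d,"bar end -y",f(.205,-.052,.004),"front corner -y",f(.167,-.112,.003),"hinge",f(0,-.112,.003),"front +y",f(.167,.112,.003))
```

```text
t 24.3 pos [ 0.5449 -0.2974  0.2856] cm: [0.04 0.   0.16] turn [ 0.0001  0.0001 -0.0006] F [-4.6  1.6  8.4] w 0.0104 40.81203281879425
50 bar end -y [104 226] front corner -y [163 386] hinge [379 572] front +y [140  50]
55 bar end -y [140 208] front corner -y [194 373] hinge [379 573] front +y [163  38]
60 bar end -y [178 193] front corner -y [228 361] hinge [379 573] front +y [188  27]
65 bar end -y [218 179] front corner -y [263 351] hinge [380 573] front +y [213  17]
70 bar end -y [261 169] front corner -y [299 343] hinge [380 573] front +y [240  10]
```

View pics/c7.png

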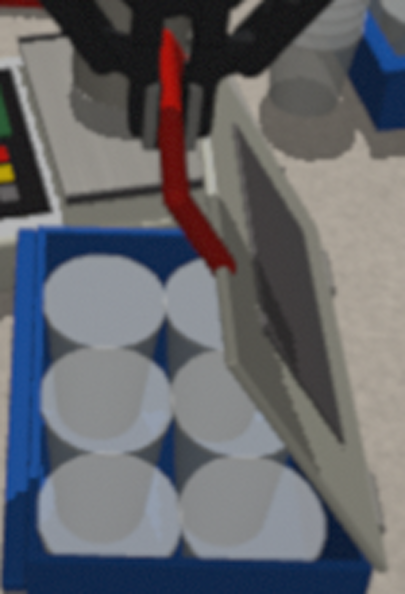

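The bar corner at (175,197) and lid corner at (233,362) match the 60° prediction of (178,193) and (228,361). The TCP chord gives 60.3°, and the force has eased to under 10 N. Handing in.

```bash
python3 -c "
from workcell import bot
print(bot.finish_job())"
```

```text
the job is handed in; nothing more can be done
None
```

I laid the green cover flat, knob up, in the red tray, left the beaker upright on the scale, and handed in the job with the arm still holding the box lid at about 60 degrees; nothing else was seen to move.

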